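# Fingertip check of a sprung roller feed track

## Robot

A 7-joint arm with a two-finger parallel gripper is mounted at the origin on the work surface. World frame = base frame: x ahead of the robot, y to its left, z up, the work surface at z = 0. Lengths are in mm, angles in rad, forces in N, time in s.
With the tool pointing down it reaches from about 425 to 925 mm from the base axis. Payload 6.8 kg.
Tool frame: the origin (TCP) lies at the very end of the fingers, on their centre line; the grasp point (between the pads) lies 19 mm behind it; z points along the fingers, y is the line along which they close (so a half turn about z gives the same grasp; the last joint's range is limited). The gripper opens to 88 mm and grips with 3 to 60 N. Pads are 20 mm wide; open, the fingers measure 115 mm over their backs; the gripper's body (75 mm by 178 mm) begins 61 mm behind the grasp point.
Start: joints at [-1.377, 0.477, 0.022, 1.555, -0.011, 1.109, -0.083], TCP at [200.633, 644.511, 222.664] pointing down, gripper open.
Joint ranges: [-2.96, 2.96], [-0.34, 2.1], [-1.41, 1.46], [0.24, 2.44], [-1.37, 4.51], [0.17, 1.92], [-2.96, 2.96]. Speed limits (rad/s): [2.39, 2.39, 3.14, 3.14, 3.14, 3.14, 3.14].

## Interface

Orientations are given as a 3x3 rotation matrix whose columns are the frame's x, y, z axes.
In Python, from bench import get_obs, grab_frame, finish_job gives the robot as it stands. The module is installed in compiled form; this text tells all that it offers.
- The arm moves only by the tool arm_command, never from a script. Its argument "rows" is a list of rows, each an object with "offset": the shift along the tool's x, y, z in m, a list of three; "turn": the turn about the tool's z in degrees; "fingers": the opening, from 0 (shut) to 1 (fully open). In form: [{"offset": [x, y, z], "turn": turn, "fingers": fingers}, ...]. A call has 1 to 8 rows; each row is the pose to reach, as a shift and turn from the pose commanded when the call began, along the tool's axes at that moment; what a row does not reach only later rows make up. A row lasts 1/12 s, in which the tool goes at most 41.7 mm and 7.16 degrees, less where a joint would pass 70% of its speed; a pose out of reach is approached as far as the arm can. A call with a gripper value outside its range is refused whole. The fingers move at their own pace and stop on an object; "squeeze" is the grip in N (left out, the last holds). Time passes only in rows, so rows that repeat a pose let the fingers close. It gives the time, the measured TCP pose, the force, the opening and the grip force at its end, in the units of the state.
- get_obs(): the state, without advancing time (a new reading comes with each control period).
- grab_frame(name): name is "scene" or "top" or "wrist"; returns a dict with "pixels" (400x640x3 uint8, blue, green, red), "fx", "fy", "cx", "cy" (pixels), "dist" ([k1, k2, p1, p2, k3] as OpenCV has them; the pictures are not rectified), "view" (4x4, takes a point from world to camera coordinates). Camera axes: x right, y up, looking along -z (the intrinsics and any distortion apply to the point x, -y, -z); pixel columns grow to the right and rows downward; lengths in mm; the calibration is good to about 2 mm. A picture is of the moment at which its call begins. There is no depth.
- finish_job(): hands the job in; it is judged then, once.
The state is a dict: "time_s": time; "joint_pos": joint angles; "dq": joint speeds; "joint_torque": joint torques, N m; "eef_pos": TCP position; "tool_rot": TCP orientation; "force": force on the tool from outside, world axes, zero at the start; "wrist_torque": the same for the moment, N m; "width": finger opening in mm; "grasp_force": force on a finger pad.
Only numpy, scipy, OpenCV 4.12 (cv2) and the standard library are available. Lean on these libraries where they do the work, as an engineer would, in place of code of your own. Each camera call takes 0.05 s, during which the arm holds its last target. There are 200 camera calls.

## Task

The saw's roller feed track has been greased and each roller is chalked along its top: check that the rollers run. Starting at the open end, run your fingertips lightly along the tops of all six rollers in turn towards the yellow end stop, so that each one rolls in the feed direction and its chalk line is carried clearly off the top (about a tenth of a turn or more). Lift off before the end stop, which is set to length and must not be knocked, do not press hard, lift or shove the track, and leave the tin, the offcut and the tools where they are.

Things in the scene. Friction and masses are not known exactly. Their poses are not given: they have to be found in the camera images.
- track: roller feed track: blue steel frame standing loose on the bench on rubber feet, 5 to 7 kg, 176 mm wide, with six steel rollers across it, 40 mm apart. Origin on the bench under mid-row; x is the feed direction, towards the yellow end stop; y along the rollers; z up. Frame from x = -135 (open end; lead-in bar 16 mm below the roller tops) to +196 mm; sides 8 mm below the roller tops
- top0 (a point): fixed point at the top of the first (at the open end) roller, middle of its length, 90 mm above the bench, x = -100 mm in the track; its axes are the track's. Roller: 30 mm diameter, 120 mm long, a white chalk line along its top. It is spring mounted: sinks from about 1 N of push, 1 mm more per 2.5 N, at most 6 mm, and comes back up when left
- roller0 (a joint): turn of the first (at the open end) roller in rad: 0 with the chalk line exactly on top, growing as its top moves in the feed direction (towards the end stop); starts within -0.15 to 0.15; turns easily with slight drag and soon stops when left
- top1 (a point): fixed point at the top of the second roller, middle of its length, 90 mm above the bench, x = -60 mm in the track; its axes are the track's. Roller: 30 mm diameter, 120 mm long, a white chalk line along its top. It is spring mounted: sinks from about 1 N of push, 1 mm more per 2.5 N, at most 6 mm, and comes back up when left
- roller1 (a joint): turn of the second roller in rad: 0 with the chalk line exactly on top, growing as its top moves in the feed direction (towards the end stop); starts within -0.15 to 0.15; turns easily with slight drag and soon stops when left
- top2 (a point): fixed point at the top of the third roller, middle of its length, 90 mm above the bench, x = -20 mm in the track; its axes are the track's. Roller: 30 mm diameter, 120 mm long, a white chalk line along its top. It is spring mounted: sinks from about 1 N of push, 1 mm more per 2.5 N, at most 6 mm, and comes back up when left
- roller2 (a joint): turn of the third roller in rad: 0 with the chalk line exactly on top, growing as its top moves in the feed direction (towards the end stop); starts within -0.15 to 0.15; turns easily with slight drag and soon stops when left
- top3 (a point): fixed point at the top of the fourth roller, middle of its length, 90 mm above the bench, x = 20 mm in the track; its axes are the track's. Roller: 30 mm diameter, 120 mm long, a white chalk line along its top. It is spring mounted: sinks from about 1 N of push, 1 mm more per 2.5 N, at most 6 mm, and comes back up when left
- roller3 (a joint): turn of the fourth roller in rad: 0 with the chalk line exactly on top, growing as its top moves in the feed direction (towards the end stop); starts within -0.15 to 0.15; turns easily with slight drag and soon stops when left
- top4 (a point): fixed point at the top of the fifth roller, middle of its length, 90 mm above the bench, x = 60 mm in the track; its axes are the track's. Roller: 30 mm diameter, 120 mm long, a white chalk line along its top. It is spring mounted: sinks from about 1 N of push, 1 mm more per 2.5 N, at most 6 mm, and comes back up when left
- roller4 (a joint): turn of the fifth roller in rad: 0 with the chalk line exactly on top, growing as its top moves in the feed direction (towards the end stop); starts within -0.15 to 0.15; turns easily with slight drag and soon stops when left
- top5 (a point): fixed point at the top of the last (nearest the end stop) roller, middle of its length, 90 mm above the bench, x = 100 mm in the track; its axes are the track's. Roller: 30 mm diameter, 120 mm long, a white chalk line along its top. It is spring mounted: sinks from about 1 N of push, 1 mm more per 2.5 N, at most 6 mm, and comes back up when left
- roller5 (a joint): turn of the last (nearest the end stop) roller in rad: 0 with the chalk line exactly on top, growing as its top moves in the feed direction (towards the end stop); starts within -0.15 to 0.15; turns easily with slight drag and soon stops when left
- stop_face (a point): centre of the roller-side face of the yellow end stop, an upright plate 100 mm wide across the track, 62 mm high, 6 mm thick, its top edge 38 mm above the roller tops; the face is 66 mm beyond the last roller's axis; the point is 7 mm above the roller tops; its axes are the track's
- grease: red round bearing-grease tin with a bare metal lid, 71 mm across, 70 mm high, standing close beside the track; origin under its centre
- offcut: dark square-tube offcut 40 x 40 x 130 mm lying close beside the track on its other side; origin under its centre, x along its length
- hammer: workshop hammer lying on the bench, about 260 mm long; handle towards -x of its frame
- file: flat file with wooden handle lying on the bench, about 320 mm long along its x
- spanner: steel spanner lying on the bench, about 180 mm long along its x
- gclamp: grey G-clamp lying flat on the bench, about 120 x 160 mm
- angle: rusty scrap of 35 mm angle iron, 240 mm long along its x, lying on the bench

How it is judged:
By the outcome, as a careful person would: the job done as asked, in the order asked, and still so for the second after the job is handed in, with the robot touching nothing.
It also fails if it takes over 38 s, if anything falls off the work surface, if the arm or the gripper's body presses on something with over 40 N, if the wrist force passes 120 N, or if a joint passes its speed limit or range.

## Working session

There is one attempt and no reset: what is moved stays moved. The work goes in short steps, Python scripts to look and compute and a tool call to move; the robot and the scene stay as the last step left them, time stands still between calls to the robot, and variables do not carry over. Pictures are saved under pics/ and viewed, at most 10 in all, crops included, and the job is handed in when it is done.

Besides the shell and the picture viewer there is one more tool, called after "Emit:" in YAML: its name, and indented under it one key for each argument. arm_command: Moves the arm, as the interface text tells. Its arguments: {"type":"object","properties":{"rows":{"type":"array"},"squeeze":{"type":"number"}},"required":["rows"]}

```bash
mkdir -p pics; cat > h.py <<'E'
import numpy as np, cv2
from bench import get_obs, grab_frame, finish_job
def save(n,f):
    d=grab_frame(n); cv2.imwrite(f,d["pixels"]); 
    np.savez(f[:-4],**{k:np.array(d[k]) for k in d if k!="pixels"}); return d
def ray(f,px,z):
    d=np.load(f); K=np.array([[d["fx"],0,d["cx"]],[0,d["fy"],d["cy"]],[0,0,1]],float)
    u=cv2.undistortPoints(np.array(px,float).reshape(-1,1,2),K,d["dist"].astype(float)).reshape(-1,2)
    V=d["view"]; R=V[:3,:3]; t=V[:3,3]; o=-R.T@t
    D=np.c_[u[:,0],-u[:,1],-np.ones(len(u))]@R
    return o+D*((z-o[2])/D[:,2])[:,None]
E
python3 - <<'E'
from h import *
save("top","pics/top.png"); save("scene","pics/scene.png")
o=get_obs(); print(o["time_s"],o["eef_pos"],np.round(o["tool_rot"],3),o["force"],o["width"])
E
```

```text
0.1 [200.48372288 643.9955863  221.82813845] [[-0.955  0.297 -0.   ]
 [ 0.297  0.955 -0.002]
 [-0.    -0.002 -1.   ]] [ 0.01783671  0.96893287 -0.36972369] 87.94367511680788
```

View pics/top.png

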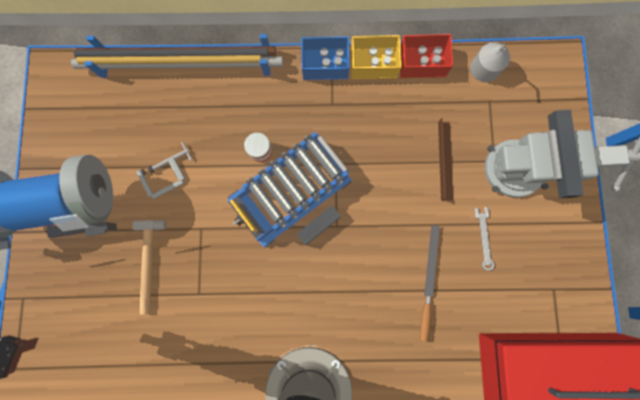

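View pics/scene.png

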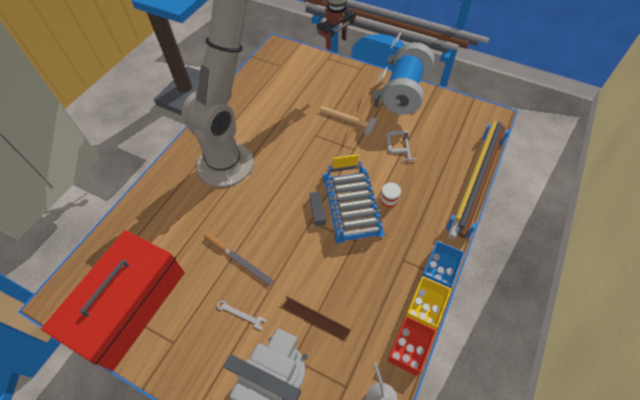

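The top view shows the track from about (330,150), the open end, to (245,222), the yellow stop. The tin is at (257,146) and the offcut at (320,226). I'll enlarge the crops to measure.

```bash
python3 - <<'E'
from h import *
im=cv2.imread("pics/top.png")[120:260,215:365]; cv2.imwrite("pics/topc.png",cv2.resize(im,None,fx=5,fy=4.2 if 0 else 4,interpolation=cv2.INTER_CUBIC))
im=cv2.imread("pics/scene.png")[145:250,300:410]; cv2.imwrite("pics/scenec.png",cv2.resize(im,None,fx=5,fy=5,interpolation=cv2.INTER_CUBIC))
print(ray("pics/top.npz",[(308,385),(330,150),(245,222),(257,146),(320,226)],90).round())
print(ray("pics/scene.npz",[(222,165),(345,162),(355,235)],90).round())
E
```

```text
[[ 42.  -2.  90.]
 [653. -69.  90.]
 [457. 164.  90.]
 [668. 133.  90.]
 [443. -38.  90.]]
[[  48.  -59.   90.]
 [ 473.  167.   90.]
 [ 643. -109.   90.]]
```

View pics/topc.png

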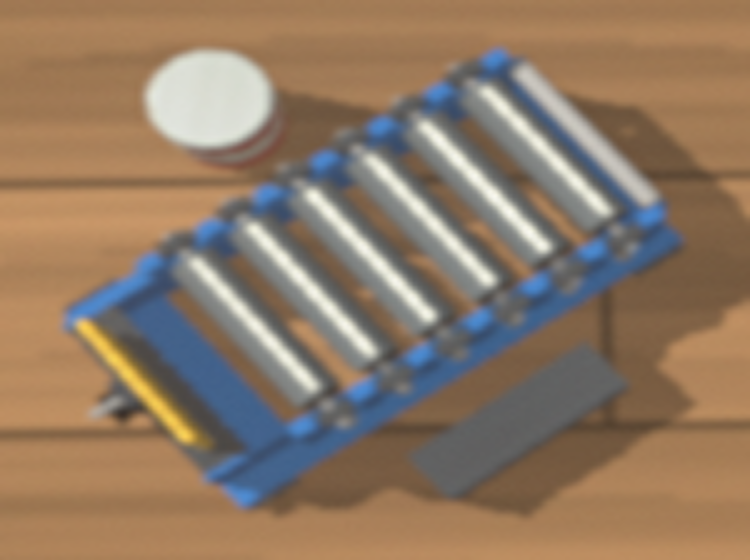

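View pics/scenec.png

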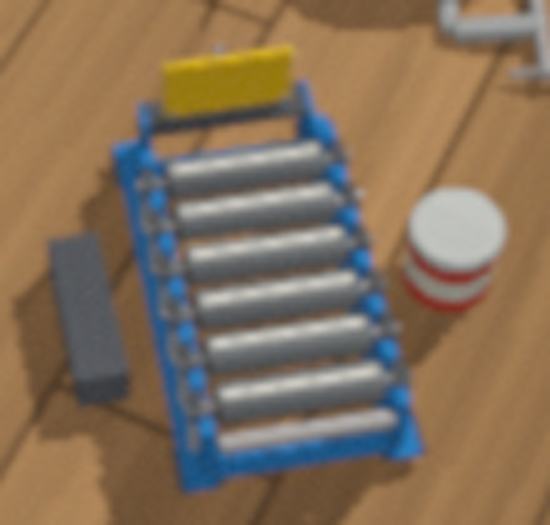

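Chalk lines in the top crop: roller 0 (478,85)-(612,220), roller 5 (187,255)-(320,397). In the scene crop: roller 0 (217,397)-(385,372), roller 5 (170,172)-(322,150). I'll fit the pose from the line ends.

```bash
python3 - <<'E'
from h import *
T=np.array([(478,85,612,220),(418,118,552,253),(360,152,496,288),(302,188,436,325),(244,220,377,362),(187,255,320,397)],float)
S=np.array([(217,397,385,372),(208,347,368,322),(198,300,360,276),(190,257,345,232),(180,213,335,188),(170,172,322,150)],float)
for n,A,s,o in (("top",T,(5,4),(215,120)),("scene",S,(5,5),(300,145))):
    P=[ray(f"pics/{n}.npz",(A[:,k:k+2]+.5)/s-.5+o,90)[:,:2] for k in (0,2)]
    M=(P[0]+P[1])/2; c=M.mean(0); u,_,v=np.linalg.svd(M-c); d=v[0]*np.sign(v[0][1])
    print(n,c.round(1),np.degrees(np.arctan2(d[1],d[0])).round(1),"spacing",np.diff(M@d).round(1))
    r=P[1]-P[0]; print(np.linalg.norm(r,axis=1).round(), np.degrees(np.arctan2(r[:,1],r[:,0])).round(1))
o=get_obs(); print(o["eef_pos"],o["joint_pos"])
print(ray("pics/top.npz",[(215+210/5,120+100/4)],70),ray("pics/scene.npz",[(300+458/5,145+228/5)],70))
E
```

```text
top [572.9  30.3] 126.6 spacing [40.4 39.5 41.  39.6 38.9]
[121. 121. 122. 121. 123. 123.] [-143.2 -143.  -142.5 -142.9 -143.8 -143.6]
scene [575.5  30.1] 126.2 spacing [42.5 40.3 39.2 40.5 37.7]
[122. 118. 121. 118. 119. 118.] [36.2 36.8 36.4 37.4 37.6 36.6]
[200.48372288 643.9955863  221.82813845] [-1.37713997  0.47766887  0.02236099  1.55631405 -0.01146629  1.10928654
 -0.08306408]
[[676.96097091 136.92573155  70.        ]] [[683.38915668 136.119345    70.        ]]
```

Emit:
arm_command:
  rows:
    - {"offset":[-0.642,-0.552,0],"turn":0,"fingers":0}
    - {"offset":[-0.642,-0.552,0],"turn":0,"fingers":0}
    - {"offset":[-0.642,-0.552,0],"turn":0,"fingers":0}
    - {"offset":[-0.642,-0.552,0],"turn":0,"fingers":0}
    - {"offset":[-0.642,-0.552,0],"turn":0,"fingers":0}
    - {"offset":[-0.642,-0.552,0],"turn":0,"fingers":0}
    - {"offset":[-0.642,-0.552,0],"turn":0,"fingers":0}
    - {"offset":[-0.642,-0.552,0],"turn":0,"fingers":0}

```text
time_s: 0.77
eef_pos: [377.9, 359.8, 222.5]
tool_rot: [[-0.955, 0.297, -0.0], [0.297, 0.955, -0.0], [0.0, -0.0, -1.0]]
force: [1.1, -0.0, 0.4]
width: 38.1
grasp_force: 0.0
```

Emit:
arm_command:
  rows:
    - {"offset":[-0.389,-0.332,0],"turn":7,"fingers":0}
    - {"offset":[-0.389,-0.332,0],"turn":14,"fingers":0}
    - {"offset":[-0.389,-0.332,0],"turn":21,"fingers":0}
    - {"offset":[-0.389,-0.332,0],"turn":28,"fingers":0}
    - {"offset":[-0.389,-0.332,0],"turn":32,"fingers":0}
    - {"offset":[-0.389,-0.332,0],"turn":36.2,"fingers":0}
    - {"offset":[-0.389,-0.332,0],"turn":36.2,"fingers":0}
    - {"offset":[-0.389,-0.332,0],"turn":36.2,"fingers":0}

```text
time_s: 1.43
eef_pos: [555.6, 78.1, 222.6]
tool_rot: [[-0.595, 0.804, -0.0], [0.804, 0.595, 0.0], [0.0, -0.0, -1.0]]
force: [1.1, -0.2, -1.0]
width: 0.1
grasp_force: 0.0
```

Emit:
arm_command:
  rows:
    - {"offset":[-0.178,-0.014,0],"turn":0,"fingers":0}
    - {"offset":[-0.178,-0.014,0],"turn":0,"fingers":0}
    - {"offset":[-0.178,-0.014,0],"turn":0,"fingers":0}
    - {"offset":[-0.178,-0.014,0],"turn":0,"fingers":0}
    - {"offset":[-0.178,-0.014,0.04],"turn":0,"fingers":0}
    - {"offset":[-0.178,-0.014,0.08],"turn":0,"fingers":0}
    - {"offset":[-0.178,-0.014,0.1],"turn":0,"fingers":0}
    - {"offset":[-0.178,-0.014,0.1],"turn":0,"fingers":0}

```text
time_s: 2.1
eef_pos: [645.8, -71.3, 116.8]
tool_rot: [[-0.595, 0.804, -0.01], [0.804, 0.595, 0.0], [0.006, -0.008, -1.0]]
force: [-0.4, 0.3, 1.0]
width: 0.4
grasp_force: 0.0
```

```bash
python3 - <<'E'
from h import *
d=save("wrist","pics/w1.png"); o=get_obs(); print(o["time_s"],o["eef_pos"],o["force"])
im=d["pixels"].copy()
V=d["view"];K=np.array([[d["fx"],0,d["cx"]],[0,d["fy"],d["cy"]],[0,0,1]],float)
a=np.radians(126.5);dx=np.array([np.cos(a),np.sin(a),0]);dy=np.array([-dx[1],dx[0],0]);c=np.array([574,30,90.])
F=np.diag([1.,-1,-1])
for i in range(6):
  for s in (-60,0,60):
    p=c+(-100+40*i)*dx+s*dy; q=F@(V[:3,:3]@p+V[:3,3])
    if q[2]<=0: continue
    u=cv2.projectPoints(q.reshape(1,3),np.zeros(3),np.zeros(3),K,np.array(d["dist"],float))[0].ravel()
    if (abs(u)<2000).all(): cv2.circle(im,tuple(int(v) for v in u),3,(255,0,255),-1)
cv2.imwrite("pics/w1m.png",im)
E
```

```text
2.15 [647.71194597 -71.28338213 120.01128082] [-0.25109445  0.01003744  0.62762256]
```

View pics/w1m.png

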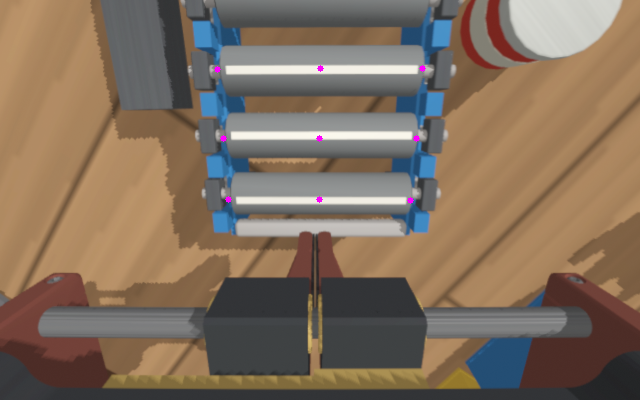

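The wrist view confirms the fit: the projected marks lie on the chalk lines at rows 68, 137 and 200, and the fingers are centred at column 316. Next I'll descend in front of roller 0.

Emit:
arm_command:
  rows:
    - {"offset":[0,0,0.008],"turn":0,"fingers":0}
    - {"offset":[0,0,0.016],"turn":0,"fingers":0}
    - {"offset":[0,0,0.023],"turn":0,"fingers":0}
    - {"offset":[0,0,0.028],"turn":0,"fingers":0}
    - {"offset":[0,0,0.032],"turn":0,"fingers":0}
    - {"offset":[0,0,0.034],"turn":0,"fingers":0}
    - {"offset":[0,0,0.034],"turn":0,"fingers":0}
    - {"offset":[0,0,0.034],"turn":0,"fingers":0}

```text
time_s: 2.82
eef_pos: [649.9, -71.5, 88.8]
tool_rot: [[-0.595, 0.804, 0.0], [0.804, 0.595, -0.0], [-0.0, 0.0, -1.0]]
force: [-0.5, 0.9, 1.2]
width: 0.5
grasp_force: 0.0
```

```bash
python3 - <<'E'
from h import *
for i in range(4):
    d=grab_frame("wrist"); o=get_obs(); print(o["time_s"],o["eef_pos"].round(2),np.array(o["force"]).round(2))
E
```

```text
2.8667 [649.98 -71.58  88.97] [-0.42  0.23 -0.12]
2.9167 [650.03 -71.55  89.01] [-0.08 -0.23 -0.08]
2.9667 [650.01 -71.52  88.99] [-0.03 -0.1  -0.65]
3.0167 [649.98 -71.57  88.97] [-0.34 -0.37  0.27]
```

Emit:
arm_command:
  rows:
    - {"offset":[0.003,0,0],"turn":0,"fingers":0}
    - {"offset":[0.007,0,0.0005],"turn":0,"fingers":0}
    - {"offset":[0.012,0,0.0005],"turn":0,"fingers":0}
    - {"offset":[0.017,0,0.0005],"turn":0,"fingers":0}
    - {"offset":[0.022,0,0.0005],"turn":0,"fingers":0}
    - {"offset":[0.027,0,0.0005],"turn":0,"fingers":0}

```text
time_s: 3.52
eef_pos: [633.5, -49.5, 88.6]
tool_rot: [[-0.595, 0.804, 0.001], [0.804, 0.595, -0.0], [-0.0, 0.0, -1.0]]
force: [-1.4, -1.7, 4.4]
width: 0.3
grasp_force: 2.5
```

Emit:
arm_command:
  rows:
    - {"offset":[0.005,0,0],"turn":0,"fingers":0}
    - {"offset":[0.01,0,0],"turn":0,"fingers":0}
    - {"offset":[0.015,0,0],"turn":0,"fingers":0}
    - {"offset":[0.02,0,0],"turn":0,"fingers":0}

```text
time_s: 3.85
eef_pos: [621.2, -32.8, 87.7]
tool_rot: [[-0.595, 0.803, -0.001], [0.803, 0.595, 0.0], [0.001, -0.0, -1.0]]
force: [0.7, -1.4, 1.4]
width: 0.3
grasp_force: 1.1
```

```bash
python3 - <<'E'
from h import *
save("scene","pics/s2.png"); o=get_obs(); print(o["time_s"],o["eef_pos"].round(2),np.array(o["force"]).round(2))
im=cv2.imread("pics/s2.png")[145:250,300:410]; cv2.imwrite("pics/s2c.png",cv2.resize(im,None,fx=5,fy=5,interpolation=cv2.INTER_CUBIC))
E
```

```text
3.9 [620.86 -31.95  87.72] [-0.62 -0.03  2.56]
```

View pics/s2c.png

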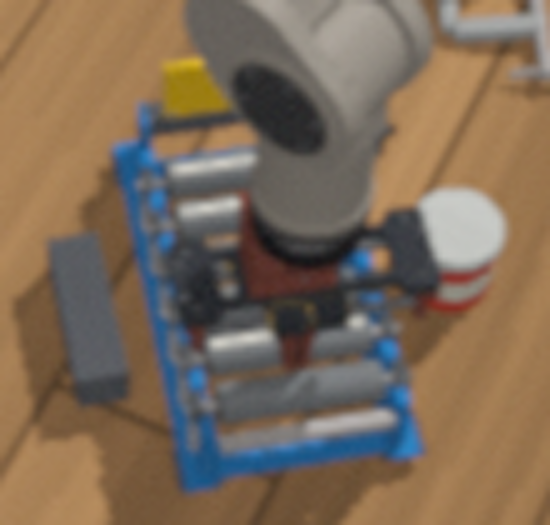

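The chalk line on roller 0, at about (305,390), has gone off the top, and the force is light. I'll carry on.

Emit:
arm_command:
  rows:
    - {"offset":[0.005,0,-0.0003],"turn":0,"fingers":0}
    - {"offset":[0.01,0,-0.0003],"turn":0,"fingers":0}
    - {"offset":[0.015,0,-0.0003],"turn":0,"fingers":0}
    - {"offset":[0.02,0,-0.0003],"turn":0,"fingers":0}
    - {"offset":[0.025,0,-0.0003],"turn":0,"fingers":0}
    - {"offset":[0.03,0,-0.0003],"turn":0,"fingers":0}

```text
time_s: 4.4
eef_pos: [603.7, -9.0, 88.6]
tool_rot: [[-0.595, 0.804, 0.0], [0.804, 0.595, 0.0], [0.0, 0.0, -1.0]]
force: [-0.7, -0.1, 4.6]
width: 0.4
grasp_force: 2.0
```

Emit:
arm_command:
  rows:
    - {"offset":[0.005,0,0],"turn":0,"fingers":0}
    - {"offset":[0.01,0,0],"turn":0,"fingers":0}
    - {"offset":[0.015,0,0],"turn":0,"fingers":0}
    - {"offset":[0.02,0,0],"turn":0,"fingers":0}
    - {"offset":[0.025,0,0],"turn":0,"fingers":0}
    - {"offset":[0.03,0,0],"turn":0,"fingers":0}
    - {"offset":[0.035,0,0],"turn":0,"fingers":0}
    - {"offset":[0.04,0,0],"turn":0,"fingers":0}

```text
time_s: 5.07
eef_pos: [579.7, 22.9, 88.5]
tool_rot: [[-0.595, 0.804, -0.0], [0.804, 0.595, 0.0], [0.0, -0.0, -1.0]]
force: [-1.5, -0.5, 4.5]
width: 0.6
grasp_force: 2.1
```

Emit:
arm_command:
  rows:
    - {"offset":[0.005,0,0],"turn":0,"fingers":0}
    - {"offset":[0.01,0,0],"turn":0,"fingers":0}
    - {"offset":[0.015,0,0],"turn":0,"fingers":0}
    - {"offset":[0.02,0,0],"turn":0,"fingers":0}
    - {"offset":[0.025,0,0],"turn":0,"fingers":0}
    - {"offset":[0.03,0,0],"turn":0,"fingers":0}
    - {"offset":[0.035,0,0],"turn":0,"fingers":0}
    - {"offset":[0.04,0,0],"turn":0,"fingers":0}

```text
time_s: 5.73
eef_pos: [556.0, 55.1, 88.5]
tool_rot: [[-0.595, 0.804, -0.0], [0.804, 0.595, 0.0], [0.0, 0.0, -1.0]]
force: [-1.2, -0.5, 4.5]
width: 0.6
grasp_force: 2.0
```

Emit:
arm_command:
  rows:
    - {"offset":[0.005,0,0],"turn":0,"fingers":0}
    - {"offset":[0.01,0,0],"turn":0,"fingers":0}
    - {"offset":[0.015,0,0],"turn":0,"fingers":0}
    - {"offset":[0.02,0,0],"turn":0,"fingers":0}
    - {"offset":[0.025,0,0],"turn":0,"fingers":0}
    - {"offset":[0.03,0,0],"turn":0,"fingers":0}
    - {"offset":[0.035,0,0],"turn":0,"fingers":0}
    - {"offset":[0.04,0,0],"turn":0,"fingers":0}

```text
time_s: 6.4
eef_pos: [532.3, 87.3, 88.5]
tool_rot: [[-0.595, 0.804, 0.0], [0.804, 0.595, 0.0], [0.0, 0.0, -1.0]]
force: [-1.1, -0.5, 3.6]
width: 0.1
grasp_force: 2.0
```

Emit:
arm_command:
  rows:
    - {"offset":[0.005,0,0],"turn":0,"fingers":0}
    - {"offset":[0.01,0,0],"turn":0,"fingers":0}
    - {"offset":[0.015,0,0],"turn":0,"fingers":0}
    - {"offset":[0.02,0,0],"turn":0,"fingers":0}
    - {"offset":[0.025,0,0],"turn":0,"fingers":0}
    - {"offset":[0.03,0,0],"turn":0,"fingers":0}
    - {"offset":[0.035,0,0],"turn":0,"fingers":0}
    - {"offset":[0.038,0,-0.003],"turn":0,"fingers":0}

```text
time_s: 7.07
eef_pos: [509.2, 118.2, 91.1]
tool_rot: [[-0.595, 0.803, -0.001], [0.803, 0.595, 0.0], [0.001, -0.001, -1.0]]
force: [0.2, -0.8, -0.0]
width: 0.3
grasp_force: 0.0
```

Emit:
arm_command:
  rows:
    - {"offset":[0.002,0,-0.01],"turn":0,"fingers":0}
    - {"offset":[0.002,0,-0.03],"turn":0,"fingers":0}
    - {"offset":[0.002,0,-0.06],"turn":0,"fingers":0}
    - {"offset":[0.002,0,-0.09],"turn":0,"fingers":0}
    - {"offset":[0.002,0,-0.12],"turn":0,"fingers":0}
    - {"offset":[-0.03,0,-0.14],"turn":0,"fingers":0}
    - {"offset":[-0.07,0,-0.14],"turn":0,"fingers":0}
    - {"offset":[-0.11,0,-0.14],"turn":0,"fingers":0}

```text
time_s: 7.73
eef_pos: [576.8, 29.3, 234.0]
tool_rot: [[-0.598, 0.802, 0.004], [0.802, 0.598, 0.002], [-0.001, 0.004, -1.0]]
force: [0.7, 1.1, 0.1]
width: 0.4
grasp_force: 0.0
```

Emit:
arm_command:
  rows:
    - {"offset":[-0.04,0,0],"turn":0,"fingers":0}
    - {"offset":[-0.08,0,0],"turn":0,"fingers":0}
    - {"offset":[-0.12,0,0],"turn":0,"fingers":0}
    - {"offset":[-0.16,0,0],"turn":0,"fingers":0}
    - {"offset":[-0.2,0,0],"turn":0,"fingers":0}
    - {"offset":[-0.23,0,0],"turn":0,"fingers":0}
    - {"offset":[-0.25,0,0],"turn":0,"fingers":0}
    - {"offset":[-0.25,0,0],"turn":0,"fingers":0}

```text
time_s: 8.4
eef_pos: [724.6, -177.2, 231.2]
tool_rot: [[-0.591, 0.807, -0.0], [0.807, 0.591, -0.003], [-0.002, -0.002, -1.0]]
force: [-0.5, -0.3, -1.2]
width: 0.3
grasp_force: 0.0
```

```bash
python3 - <<'E'
from h import *
save("top","pics/t3.png"); save("scene","pics/s3.png"); o=get_obs(); print(o["time_s"],o["eef_pos"].round(2))
a=cv2.resize(cv2.imread("pics/s3.png")[145:250,300:410],(440,420),interpolation=cv2.INTER_CUBIC)
b=cv2.resize(cv2.imread("pics/t3.png")[135:255,225:355][:, :90],(315,420),interpolation=cv2.INTER_CUBIC)
cv2.imwrite("pics/c3.png",np.hstack([a,b]))
E
```

```text
8.5 [ 723.81 -172.39  231.23]
```

View pics/c3.png

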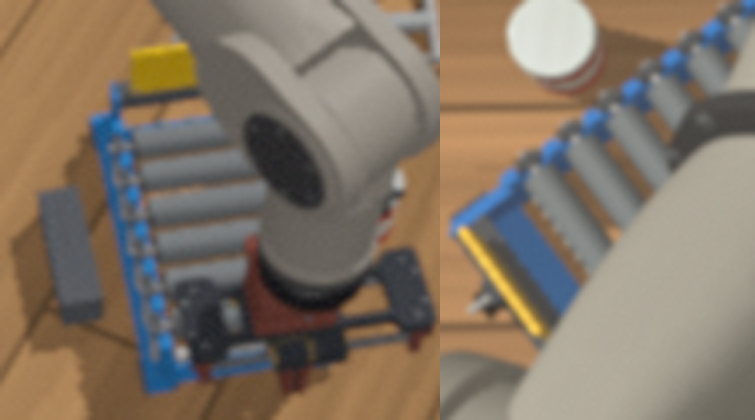

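All the visible rollers now show plain grey tops. The last one's chalk is just visible at its stop-side edge in the right-hand crop, around (550,215). The track, stop, tin and offcut haven't moved, so I'm handing in.

```bash
python3 -c "
from bench import finish_job; print(finish_job())"
```

```text
the job is handed in; nothing more can be done
None
```

I ran the fingertips along all six rollers in order at about 4–5 N and lifted off before the end stop; every roller top I could see afterwards was clear of chalk, nothing else appeared to have moved, and the job was handed in at about 8.5 s.

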